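# Swap canister and catch pot, then slide the plate out to the gauge and hold it

## Task

The tall canister is standing in the way on the mat at the end of the riser block, and the short catch pot is on the side mat: swap them, so that each stands upright and let go in the middle of the other one's mat. Then slide the aluminium plate straight out along the riser, without lifting it, over the pot until its outer end is in line with the tip of the gauge's pointer; out there it would tip over, so finish while still holding it with the gripper, level and still on the riser. Do not knock over the pot or canister, and leave the gauge and the other things on the bench alone.

Things in the scene. Friction and masses are not known exactly. Their poses are not given: they have to be found in the camera images.
- riser: Fixed painted grey steel block, 200 x 50 mm, 70 mm high, standing on the bench. Origin: centre of its underside. Its x axis runs along its length and points in the direction in which the plate must slide out (towards the mats); the edge over which the plate overhangs is at its x = +100 mm.
- plate: Loose flat aluminium plate, 250 (x) x 60 (y) x 12 mm, 0.4 to 0.65 kg, lying on the riser, roughly along it, underside at height 70 mm, with an overhang of 10 to 40 mm at the start. Origin: centre of its underside; x points to the outer end, z up. A 16 mm through hole lies on its centre line at x = +65 mm; an upright grip lug stands near its inner end.
- plate_end (a point): Centre of the plate's outer end face (plate x = +125 mm, mid thickness). Left free, the plate tips off once this overhangs the riser's edge by more than about 134 mm; the mark asks for 155 to 180 mm.
- plate_lug (a point): Centre of the top of the plate's grip lug: an upright aluminium block 30 (x) x 16 (y) mm, 42 mm tall above the plate's top face, on the centre line at plate x = -100 mm; this point is 54 mm above the plate's underside. It can be gripped from above across its 16 mm to slide the plate and hold it down.
- gauge: Fixed scribing gauge on the bench beside the plate's path, on the side of the riser's negative y: round base 56 mm across, 22 mm high; upright 10 mm rod, 130 mm tall; at height 76 mm a thin 7 mm pointer reaches 65 mm from the rod towards the plate's path, square to the riser's length. Origin: centre of the base's underside; axes parallel to the riser's.
- pointer_tip (a point): Tip of the gauge's pointer: the mark. It is 76 mm above the bench and about 12 mm clear of the plate's long edge. The plate's outer end face must be level with it along the riser's x; the axes are parallel to the riser's.
- mat_under: Fixed thin black rubber mat, 80 x 80 x 3 mm, lying on the bench in line with the riser, beyond its outer edge, where the plate will overhang. The canister starts on it. Origin: centre of its underside.
- mat_side: Fixed thin black rubber mat, 80 x 80 x 3 mm, lying farther out and to the side towards the robot. The pot starts on it. Origin: centre of its underside.
- canister: Tall closed white plastic canister with a black cap, 54 mm diameter (straight sided from about 6 to 80 mm up), 115 mm high, 0.2 to 0.36 kg. Loose. Origin: centre of its underside; z up along its axis.
- pot: Short open straight-sided steel catch pot, 54 mm diameter, 50 mm high, 3 mm wall, 0.15 kg. Loose. Origin: centre of its underside; z up along its axis.
- driver: Bystander: screwdriver lying on the bench, about 200 mm long.
- oiler: Bystander: small white plastic bottle, 48 mm diameter, 100 mm high, standing. Origin at its underside.
- grease: Bystander: small white bowl, 70 mm diameter, 45 mm high. Origin at its underside.
- pins: Bystander: open grey plastic tray of steel pins, 120 x 90 x 35 mm. Origin at its underside.
Things that resemble listed ones, but are neither listed nor needed, are in the scene too. What is shaped like the canister but orange is not meant. Leave any red look-alike of the mat_under alone.

How it is judged:
By the outcome, as a careful person would: the job done as asked, in the order asked, and still so for the second after the job is handed in, while the arm keeps its last pose, push and grip.
It also fails if it takes over 72 s, if anything falls off the work surface, if the arm or the gripper's body presses on something with over 40 N, if the wrist force passes 120 N, or if a joint passes its speed limit or range.

## Robot

A 6-joint arm with a two-finger parallel gripper is mounted at the origin on the work surface. World frame = base frame: x ahead of the robot, y to its left, z up, the work surface at z = 0. Lengths are in m, angles in degrees, forces in N, time in s.
With the tool pointing down it reaches from about 0.4 to 0.825 m from the base axis. Payload 7 kg.
Tool frame: the origin (TCP) lies midway between the tips of the shut fingers; the grasp point (between the pads) lies r.grip_depth behind it (r.grip_depth is the distance from the TCP to the grasp point, in m); z points along the fingers, y is the line along which they close (so a half turn about z gives the same grasp; the last joint's range is limited). The gripper opens to 88 mm and grips with 3 to 60 N. Pads are 19 mm wide; open, the fingers measure 130 mm over their backs; the gripper's body (78 mm by 193 mm) begins 47 mm behind the grasp point.
Start: joints at [93.627, 20.546, 0.682, 0, -70.136, -16.507], TCP at [0.15, 0.658, 0.227] pointing down, gripper open.
Joint ranges: [-176.03, 176.03], [-82.01, 121.73], [-58.28, 71.71], [-173.87, 95.51], [-174.79, -0.11], [-173.66, 173.66]. Speed limits (degrees/s): [136.94, 136.94, 172.46, 180, 180, 180].

## Interface

Orientations are given as [roll, pitch, yaw] about the fixed x, y, z axes, in that order (R = Rz(yaw) Ry(pitch) Rx(roll)).
In Python, from plant import r gives the robot as it stands.
- The arm moves only by the shell command python3 -m pendant 'ROWS' [OPENING] [FORCE]. ROWS is a JSON list of rows, 1 to 12 of them, each of 6 numbers: dx, dy, dz in m, then a rotation vector rx, ry, rz in degrees; each row is the pose to reach, as a shift and turn from the pose commanded when the command began, along the tool's axes at that moment; what a row does not reach only later rows make up. A row lasts 1/12 s, in which the tool goes at most 0.0417 m and 7.16 degrees, less where a joint would pass 70% of its speed; a pose out of reach is approached as far as the arm can. OPENING is the finger opening in m, set as the command begins (- or left out keeps the last). The fingers move at their own pace and stop on an object; FORCE is the grip in N (left out, the last holds). Time passes only in rows, so rows that do not move let the fingers close. It prints the time, the measured TCP pose, the force, the opening and the grip force at its end.
- r.get_state(): the state, without advancing time (a new reading comes with each control period).
- r.capture(name): name is "scene" or "top" or "wrist"; returns a dict with "frame" (400x640x3 uint8, red, green, blue), "z_map" (400x640 float32, m along the optical axis (not along the pixel's ray), 0 where there is no reading), "fx", "fy", "cx", "cy" (pixels), "cam_to_world" (4x4, takes a point from camera to world coordinates). Camera axes: x right, y down, z forward; pixel columns grow to the right and rows downward; lengths in m; the calibration is good to about 2 mm. A picture is of the moment at which its call begins.
- r.close_job(): hands the job in; it is judged then, once.
The state is a dict: "time_s": time; "joints": joint angles; "qd": joint speeds; "joint_torque": joint torques, N m; "tcp_pos": TCP position; "eef_rot": TCP orientation; "contact_force": force on the tool from outside, world axes, zero at the start; "moment": the same for the moment, N m; "gripper_width": finger opening in m; "gripper_force": force on a finger pad.
Only numpy, scipy, OpenCV 4.12 (cv2) and the standard library are available. Lean on these libraries where they do the work, as an engineer would, in place of code of your own. Each camera call takes 0.05 s, during which the arm holds its last target. There are 200 camera calls.

## Working session

There is one attempt and no reset: what is moved stays moved. The work goes in short steps, Python scripts to look and compute and a shell command to move; the robot and the scene stay as the last step left them, time stands still between calls to the robot, and variables do not carry over. Pictures are saved under pics/ and viewed, at most 10 in all, crops included, and the job is handed in when it is done.

```bash
ls; mkdir -p pics; python3 - <<'E'
from plant import r
import cv2,numpy as np
print(r.grip_depth); s=r.get_state(); print(s)
for n in ["scene","top"]:
    c=r.capture(n); np.savez(f"pics/{n}0.npz",**c); cv2.imwrite(f"pics/{n}0.png",c["frame"][:,:,::-1]); print(n,c["fx"],c["fy"],c["cx"],c["cy"],np.round(c["cam_to_world"],3).tolist())
E
```

```text
pics
0.0188
{'time_s': 0.0, 'joints': array([ 9.36278721e+01,  2.05907027e+01,  6.33708348e-01, -1.98129622e-02,
       -7.01335584e+01, -1.65063239e+01]), 'qd': array([-0.05293466,  0.00424686,  0.05590889,  0.03302305,  0.03711526,
        0.03817427]), 'joint_torque': array([-2.90268881e-04, -5.82716775e+01,  2.93048126e+01,  6.99684799e+00,
        6.86174812e-03, -1.63386785e-04]), 'tcp_pos': array([0.15037127, 0.65754942, 0.2256314 ]), 'eef_rot': array([ 1.79907887e+02, -7.87256707e-03, -1.28851931e+01]), 'contact_force': array([-0.46647964, -0.65861517,  0.7221442 ]), 'moment': array([-0.03480502, -0.04630243,  0.03899542]), 'gripper_force': 0.0, 'gripper_width': 0.08794028639406112}
scene 445.3727371881991 445.3727371881991 325.563156383823 197.4612607782355 [[0.388, 0.469, -0.793, 1.399], [0.921, -0.195, 0.336, -0.428], [0.003, -0.862, -0.508, 0.635], [0.0, 0.0, 0.0, 1.0]]
top 375.45846287118235 375.45846287118235 311.3143105711813 199.94169648664314 [[-0.003, -0.99, 0.142, 0.441], [-1.0, 0.004, 0.008, -0.081], [-0.008, -0.142, -0.99, 1.002], [0.0, 0.0, 0.0, 1.0]]
```

View pics/scene0.png

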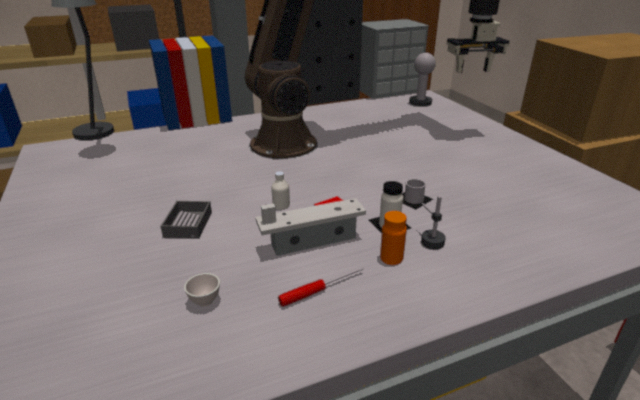

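View pics/top0.png

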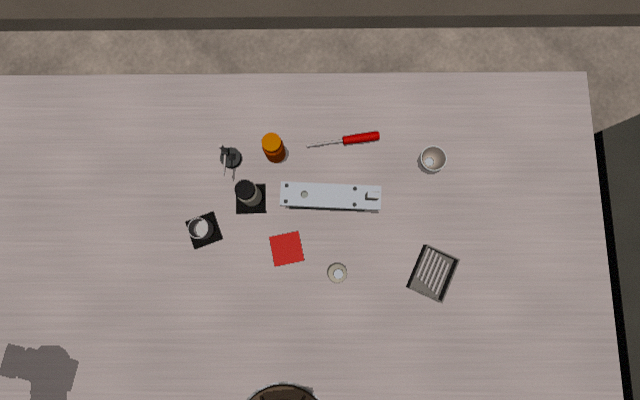

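The scene view shows the plate and riser at (312,225), the canister at (391,205), the pot at (415,192) and the gauge at (434,235). The orange look-alike is at (394,238). In the top view, the plate spans (280–381, 182–211), the canister and mat are at (251,198), the pot and mat at (204,229), and the gauge at (231,157). The red decoy mat is at (287,248).

```bash
cat > h.py <<'E'
import numpy as np,cv2
from scipy.spatial.transform import Rotation as R
def ray(c,uv,z):
    uv=np.atleast_2d(uv).astype(float);T=c["cam_to_world"]
    d=np.c_[(uv[:,0]-c["cx"])/c["fx"],(uv[:,1]-c["cy"])/c["fy"],np.ones(len(uv))]@T[:3,:3].T
    return T[:3,3]+d*((z-T[2,3])/d[:,2])[:,None]
def cloud(c):
    v,u=np.mgrid[:400,:640];Z=c["z_map"];T=c["cam_to_world"]
    P=np.stack([(u-c["cx"])/c["fx"]*Z,(v-c["cy"])/c["fy"]*Z,Z],-1)@T[:3,:3].T+T[:3,3]
    P[Z==0]=np.nan;return P
def comps(c,m,z,minpx=15):
    n,l,st,ce=cv2.connectedComponentsWithStats(m.astype(np.uint8))
    for i in range(1,n):
        if st[i,4]<minpx: continue
        ys,xs=np.where(l==i); P=ray(c,np.c_[xs,ys],z)[:,:2]
        (cx,cy),(w,h),a=cv2.minAreaRect((P*1000).astype(np.float32))
        print(" px",np.round(ce[i],1),"n",st[i,4],"rect mm",np.round([cx,cy,w,h,a],1),"mean",np.round(P.mean(0)*1000,1))
E
python3 - <<'E'
from h import *
for n in ["top","scene"]:
    c=dict(np.load(f"pics/{n}0.npz"));P=cloud(c);z=P[...,2]
    roi=(P[...,0]>.4)&(P[...,0]<.9)&(abs(P[...,1])<.45)
    hsv=cv2.cvtColor(c["frame"],cv2.COLOR_RGB2HSV);V=hsv[...,2]
    for nm,m,zz in [("plate",(abs(z-.082)<.006)&(V>120),.082),("lug",(abs(z-.124)<.006),.124),("cap",abs(z-.115)<.007,.115),("potrim",(abs(z-.05)<.007),.05),("mats",(V<45)&(abs(z-.003)<.006),.003),("pointer",(abs(z-.077)<.008)&(P[...,1]>0.1),.079),("rod",(z>.125)&(P[...,1]>0.05),.13)]:
        print(n,nm);comps(c,m&roi,zz,6 if nm in("pointer","rod","lug") else 15)
E
```

```text
top plate
 px [223.8 165. ] n 40 rect mm [662.9 145.9   4.8  51.6  87.4] mean [662.9 145.6]
 px [328.6 194.9] n 2230 rect mm [ 585.7 -121.   250.1   61.1   87.1] mean [ 585.7 -116.8]
top lug
 px [221.6 146.1] n 7 rect mm [699.1 142.    5.5   6.5  65.5] mean [699.4 142.1]
 px [244.1 188.5] n 201 rect mm [595.3  85.5  45.9  42.9   1.1] mean [595.2  85.1]
 px [372.9 194. ] n 90 rect mm [ 580.7 -220.3   28.6   14.4   89.7] mean [ 580.6 -220.2]
top cap
 px [271.1 141.4] n 301 rect mm [713.2  22.5  48.2  46.5   0.9] mean [713.5  23.5]
 px [244.4 188.7] n 313 rect mm [596.9  86.   46.6  45.7   1.1] mean [596.2  86.2]
top potrim
 px [434.3 156.8] n 131 rect mm [ 688.  -390.2   67.2   67.2   86.9] mean [ 689.8 -393.7]
 px [278.3 155.2] n 25 rect mm [697.   12.8  14.7  45.7  31.6] mean [696.  12.]
 px [254.3 200.1] n 22 rect mm [577.8  74.   10.6  40.3  35.2] mean [577.8  72.3]
 px [299.8 206.4] n 24 rect mm [560.9 -43.6  53.7   2.6  89.8] mean [561.2 -44.2]
 px [198.5 226.9] n 119 rect mm [509.5 213.2  54.1  50.8  89.8] mean [509.8 213.2]
top mats
 px [252.4 203.9] n 352 rect mm [588.6  90.9 
[... 2146 characters left out ...]
7]
scene mats
 px [426.  199.5] n 29 rect mm [529.6 241.4  16.   30.   31.7] mean [528.5 243.5]
 px [411.9 204.1] n 64 rect mm [532.5 192.6  51.5  31.5  39.5] mean [534.6 193.8]
 px [376.2 223.1] n 64 rect mm [581.8  55.2  22.   54.7  69.9] mean [579.   59.2]
 px [173.2 235.3] n 27 rect mm [ 433.9 -424.9   42.6    8.4   67.4] mean [ 435.5 -424. ]
 px [431.1 246.2] n 42 rect mm [714.8 134.3  46.7  19.6  51.7] mean [715.6 132. ]
scene pointer
 px [401.6 201.4] n 9 rect mm [618.2 102.4   2.4  24.2  58.7] mean [618.1 102.6]
 px [433.3 213.7] n 107 rect mm [685.4 146.9  28.9  80.1  75.6] mean [693.9 141.6]
scene rod
 px [439.  196.9] n 14 rect mm [703.8 141.8   8.7  13.2  83. ] mean [704.7 142. ]
```

```bash
python3 - <<'E'
from h import *
c=dict(np.load("pics/top0.npz"));a=cv2.resize(c["frame"][130:260,180:310],None,fx=4,fy=4,interpolation=cv2.INTER_CUBIC)
cv2.imwrite("pics/crop0.png",a[:,:,::-1])
E
```

```text
(no output)
```

View pics/crop0.png

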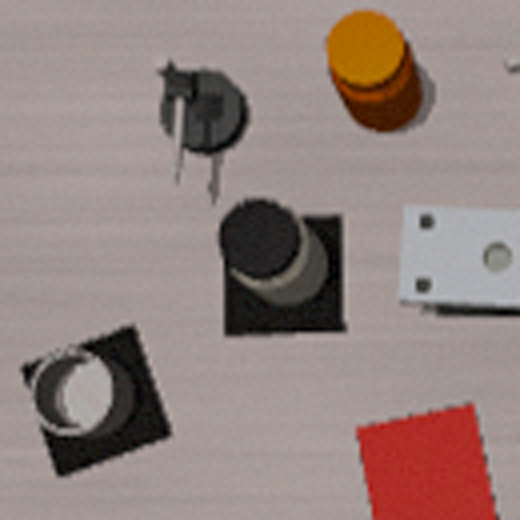

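The crop shows the pointer tip at about top pixel (225,176) with its shadow beside it, the canister off-centre on mat_under, and the pot near a corner of the tilted side mat. I'll move above the canister and look closer with the wrist camera.

```bash
python3 -m pendant '[[0.03,0.025,-0.005,0,0,7],[0.06,0.05,-0.01,0,0,14],[0.09,0.075,-0.015,0,0,21],[0.12,0.1,-0.02,0,0,28],[0.15,0.125,-0.025,0,0,35],[0.18,0.15,-0.03,0,0,42],[0.21,0.175,-0.035,0,0,49],[0.24,0.2,-0.04,0,0,56],[0.27,0.225,-0.045,0,0,63],[0.3,0.25,-0.05,0,0,70],[0.33,0.275,-0.055,0,0,77.1],[0.36,0.3,-0.06,0,0,77.1]]' 0.088
```

```text
time_s: 1.1
tcp_pos: [0.4351, 0.2834, 0.2868]
eef_rot: [180.0, 0.0, -90.4]
contact_force: [0.3, 0.2, 0.3]
gripper_width: 0.0878
gripper_force: 0.0
```

```bash
python3 -m pendant '[[0.03,-0.022,-0.01,0,0,0],[0.06,-0.044,-0.02,0,0,0],[0.09,-0.066,-0.02,0,0,0],[0.12,-0.088,-0.02,0,0,0],[0.15,-0.11,-0.02,0,0,0],[0.18,-0.132,-0.02,0,0,0],[0.193,-0.145,-0.02,0,0,0],[0.193,-0.145,-0.02,0,0,0],[0.193,-0.145,-0.02,0,0,0]]'; python3 - <<'E'
from plant import r
from h import *
c=r.capture("wrist"); np.savez("pics/w1.npz",**c); cv2.imwrite("pics/w1.png",c["frame"][:,:,::-1]); print(c["fx"],np.round(c["cam_to_world"],3).tolist(), r.get_state()["tcp_pos"])
E
```

```text
time_s: 1.85
tcp_pos: [0.5798, 0.0912, 0.3056]
eef_rot: [179.9, -0.0, -90.1]
contact_force: [0.2, 0.1, -0.7]
gripper_width: 0.0874
gripper_force: 0.0
299.55510640172935 [[-1.0, 0.003, -0.001, 0.581], [0.003, 0.966, 0.257, 0.023], [0.001, 0.257, -0.966, 0.464], [0.0, 0.0, 0.0, 1.0]] [0.57941029 0.09202311 0.30593312]
```

View pics/w1.png

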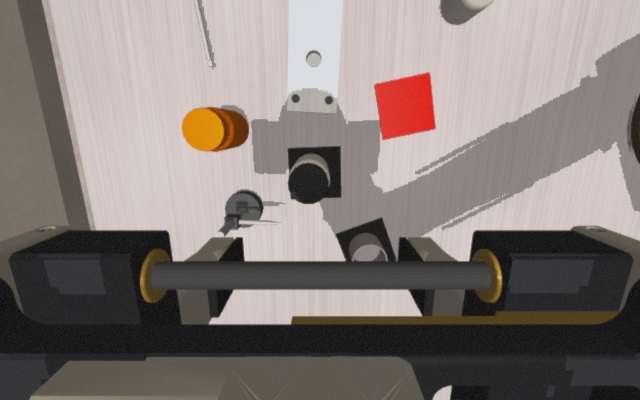

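The wrist view shows the canister cap at (309,183) on its mat (289–341,147–198), and the plate's outer edge at row ~112. The gauge pointer is the lower line, from (236,220) to ~(279,222); the pot at (368,250) is partly hidden by the gripper.

```bash
python3 - <<'E'
from h import *
c=dict(np.load("pics/w1.npz"));P=cloud(c);z=P[...,2]
hsv=cv2.cvtColor(c["frame"],cv2.COLOR_RGB2HSV);V=hsv[...,2];S=hsv[...,1]
roi=np.zeros_like(V,bool);roi[:235,:400]=1;roi[:60,430:]=0
for nm,m,zz in [("cap",(abs(z-.118)<.006),.118),("mats",(V<45)&(abs(z-.003)<.008),.003),("plate",(abs(z-.082)<.005),.082),("pointer",(abs(z-.076)<.008)&(P[...,1]>.1),.079),("rod",z>.12,.13),("base",(abs(z-.022)<.006)&(P[...,1]>.1),.022),("body",(z>.02)&(z<.08)&(abs(P[...,0]-.59)<.04)&(P[...,1]>.05),.05)]:
    print(nm);comps(c,m&roi,zz,6)
m=(abs(z-.076)<.01)&(P[...,1]>.1)&roi; ys,xs=np.where(m); Q=P[m]; print("tip",Q[Q[:,0].argsort()[:6]].round(4).tolist(), np.c_[xs,ys][Q[:,0].argsort()[:6]].tolist())
# plate edge rows
for x in (295,305,315,325,333): 
    col=z[60:140,x]; print(x,[60+i for i in range(79) if abs(col[i]-.082)<.006][-1], end=' ')
print(np.round(z[215:228,255],3),np.round(z[215:228,272],3),np.round(V[215:228,272]))
E
```

```text
cap
 px [202.7 128.9] n 1455 rect mm [711.4  24.6  46.8  46.8  83.1] mean [711.8  24.4]
 px [307.7 183.5] n 1282 rect mm [595.3  86.8  46.3  46.9  89.8] mean [595.5  86.5]
 px [224.5 229.3] n 34 rect mm [697.2 142.2   7.6   8.9  49.5] mean [697.6 142.7]
mats
 px [323.1 164.8] n 901 rect mm [589.4  90.8  77.3  76.1   1.7] mean [576.3  78.8]
 px [367.9 228.8] n 390 rect mm [513.8 178.6  25.6  79.9  89.8] mean [503.9 182.4]
plate
 px [313.6  54.8] n 5614 rect mm [588.5 -55.4 120.6  60.   87. ] mean [588.2 -57.6]
 px [227.5 129.1] n 184 rect mm [700.3  24.8  28.8  52.6   1.2] mean [695.   24.9]
 px [304.8 159.9] n 25 rect mm [600.4  63.2  26.2   4.4  11.1] mean [600.3  62.7]
 px [321.3 163. ] n 11 rect mm [579.7  66.5   1.5  12.7  50.1] mean [579.5  66.7]
 px [244.8 221.6] n 280 rect mm [672.8 145.   19.6  73.3  89.8] mean [681.7 144.3]
pointer
 px [249.9 220.6] n 269 rect mm [672.7 144.6  19.7  74.9  89.8] mean [675.6 144. ]
rod
 px [ 89.5 231.4] n 840 rect mm [847.7 138.9   9.9 174.7  89.8] mean [852.5 140.5]
 px [221.4 231.9] n 52 rect mm [698.  141.2   6.2  12.2  89.8] mean [697.4 141.7]
base
 px [243.8 205.5] n 717 rect mm [697.6 137.3  42.2  54.8  74. ] mean [697.4 137.9]
 px [245.1 225.5] n 30 rect mm [696.2 169.9   4.9  18.7  89.8] mean [697.6 169.9]
body
 px [313.  158.8] n 128 rect mm [590.5  66.9  17.2  47.1  74.6] mean [590.6  64.6]
tip [[0.6356, 0.1482, 0.0768], [0.6356, 0.1469, 0.0762], [0.6368, 0.1479, 0.0775], [0.637, 0.1471, 0.0757], [0.6382, 0.1479, 0.0776], [0.6382, 0.1467, 0.077]] [[280, 223], [280, 222], [279, 223], [279, 222], [278, 223], [278, 222]]
295 111 305 111 315 112 325 112 333 113 [ 0.022  0.023  0.023  0.021  0.021  0.078  0.078  0.079  0.078  0.079
 -0.001 -0.002 -0.001] [ 0.    -0.001  0.    -0.001 -0.002 -0.001  0.075  0.076  0.078  0.075
  0.    -0.001 -0.   ] [213 210 211 213 211 208 159 181 210 199 210 209 212]
```

```bash
python3 -m pendant '[[0.0055,-0.016,0.04,0,0,0],[0.0055,-0.016,0.08,0,0,0],[0.0055,-0.016,0.12,0,0,0],[0.0055,-0.016,0.16,0,0,0],[0.0055,-0.016,0.2,0,0,0],[0.0055,-0.016,0.235,0,0,0],[0.0055,-0.016,0.248,0,0,0],[0.0055,-0.016,0.248,0,0,0],[0.0055,-0.016,0.248,0,0,0]]'
python3 -m pendant '[[0,0,0,0,0,0],[0,0,0,0,0,0],[0,0,0,0,0,0],[0,0,0,0,0,0],[0,0,0,0,0,0],[0,0,0,0,0,0],[0,0,0,0,0,0],[0,0,0,0,0,0]]' 0.03 30
```

```text
time_s: 2.65
tcp_pos: [0.5952, 0.0877, 0.0585]
eef_rot: [179.9, -0.0, -89.9]
contact_force: [0.4, 0.4, 0.3]
gripper_width: 0.0876
gripper_force: 0.0
time_s: 3.32
tcp_pos: [0.5957, 0.0868, 0.0591]
eef_rot: [-180.0, 0.0, -90.0]
contact_force: [-2.6, 0.5, 5.5]
gripper_width: 0.053
gripper_force: 30.0
```

```bash
python3 -m pendant '[[0,0,-0.015,0,0,0],[0,0.01,-0.03,0,0,0],[-0.006,0.045,-0.03,0,0,0],[-0.012,0.08,-0.03,0,0,0],[-0.018,0.115,-0.03,0,0,0],[-0.0235,0.145,-0.03,0,0,0],[-0.0235,0.1555,-0.025,0,0,0],[-0.0235,0.1555,-0.01,0,0,0],[-0.0235,0.1555,-0.001,0,0,0],[-0.0235,0.1555,0.002,0,0,0],[-0.0235,0.1555,0.002,0,0,0]]'
python3 -m pendant '[[0,0,0,0,0,0],[0,0,0,0,0,0],[0,0,0,0,0,0],[0,0,0,0,0,0],[0,0,-0.01,0,0,0],[0,0,-0.04,0,0,0],[0,0,-0.08,0,0,0],[0,0,-0.12,0,0,0],[0,0,-0.12,0,0,0]]' 0.088
```

```text
time_s: 4.23
tcp_pos: [0.4398, 0.1099, 0.0561]
eef_rot: [179.9, -0.1, -90.0]
contact_force: [0.8, 0.4, -2.8]
gripper_width: 0.053
gripper_force: 30.0
time_s: 4.98
tcp_pos: [0.4441, 0.1121, 0.1842]
eef_rot: [-179.4, 0.3, -89.9]
contact_force: [2.1, 1.5, -0.5]
gripper_width: 0.0878
gripper_force: 0.0
```

```bash
python3 -m pendant '[[-0.03,-0.02,-0.025,0,0,0],[-0.06,-0.04,-0.05,0,0,0],[-0.09,-0.06,-0.07,0,0,0],[-0.103,-0.07,-0.074,0,0,0],[-0.103,-0.07,-0.074,0,0,0],[-0.103,-0.07,-0.074,0,0,0]]'; python3 - <<'E'
from plant import r
from h import *
c=r.capture("wrist"); np.savez("pics/w2.npz",**c); cv2.imwrite("pics/w2.png",c["frame"][:,:,::-1]); print(r.get_state()["tcp_pos"])
P=cloud(c);z=P[...,2]
V=c["frame"].max(2)
roi=np.zeros_like(V,bool);roi[:240,150:480]=1
for nm,m,zz in [("cap",(abs(z-.115)<.006),.115),("rim",(abs(z-.053)<.004)&(P[...,1]>.17)&(P[...,0]<.56),.053),("mats",(V<45)&(abs(z-.003)<.008),.003)]:
    print(nm);comps(c,m&roi,zz,10)
E
```

```text
time_s: 5.48
tcp_pos: [0.5105, 0.2141, 0.2502]
eef_rot: [180.0, -0.0, -90.0]
contact_force: [-0.2, 0.0, 0.4]
gripper_width: 0.0874
gripper_force: 0.0
[0.50975215 0.21318231 0.24985938]
cap
 px [397.3  87.6] n 2277 rect mm [441.2 111.1  47.6  47.3  11.1] mean [441.2 110.7]
rim
 px [323.3 186.5] n 354 rect mm [507.8 215.3  52.   52.7   0. ] mean [508. 215.]
mats
 px [284.7  51.1] n 20 rect mm [555.8  55.7   5.6   6.1  88.4] mean [555.5  55.3]
 px [252.5  61.8] n 554 rect mm [590.6  70.1  75.4  31.9   0. ] mean [595.8  67.5]
 px [270.   75.9] n 51 rect mm [573.7  83.3  17.7  12.2  75.3] mean [574.8  83.6]
 px [281.8  77.2] n 111 rect mm [560.1  86.   26.2  20.3  77.6] mean [560.   85.1]
 px [244.6  82.3] n 109 rect mm [610.3  91.4  23.   31.7  71.4] mean [607.2  91.1]
 px [259.7  81.6] n 14 rect mm [588.4  90.5   5.7   5.2  26. ] mean [588.   90.2]
 px [244.   84.6] n 11 rect mm [608.7  93.6   6.    3.8  86.3] mean [608.1  93.8]
 px [235.8  86.6] n 23 rect mm [619.1  95.7   6.1  12.9  76.6] mean [618.6  96.1]
 px [254.3 100.1] n 130 rect mm [597.  111.4  39.8  23.5  22.9] mean [596.1 11
[... 209 characters left out ...]
9.    4.5  10.1  44.7] mean [621.3 108.3]
 px [284.5 105.9] n 210 rect mm [559.6 117.8  19.7  22.5   2.9] mean [557.7 119.4]
 px [233.1 104.1] n 14 rect mm [623.1 116.8   8.8   3.8  54.7] mean [623.5 117.1]
 px [270.6 110.9] n 17 rect mm [576.7 126.8   9.4   5.2  42.5] mean [575.8 125.5]
 px [258.5 112.5] n 13 rect mm [591.6 126.8   9.2   4.9   0. ] mean [591.6 127.4]
 px [193.2 119.7] n 18 rect mm [677.2 135.9   1.8  17.8  22.3] mean [676.9 136.3]
 px [193.3 138.1] n 15 rect mm [680.1 160.9  17.    2.4  56.2] mean [679.2 159.7]
 px [329.1 166.9] n 1250 rect mm [505.5 214.3  77.2  76.9  20.6] mean [499.8 197.9]
 px [310.9 210.8] n 10 rect mm [524.8 258.8   6.8   5.2  27.4] mean [524.9 259.3]
```

View pics/w2.png

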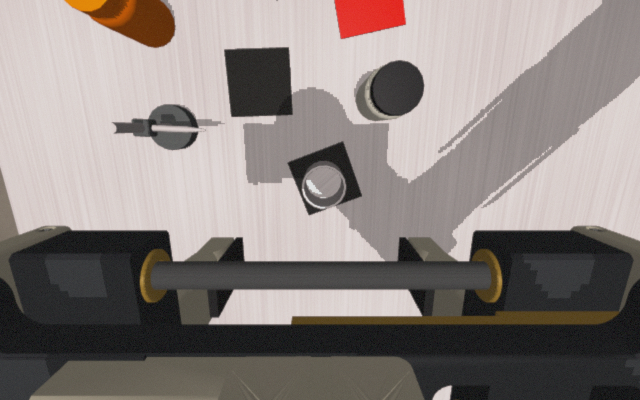

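The wrist view shows the canister upright on the bench at (397,88), mat_under empty at (258,82), and the pot at (323,187) on the side mat. Next I grasp the pot.

```bash
python3 -m pendant '[[-0.0015,0.002,0.04,0,0,0],[-0.0015,0.002,0.08,0,0,0],[-0.0015,0.002,0.12,0,0,0],[-0.0015,0.002,0.16,0,0,0],[-0.0015,0.002,0.2,0,0,0],[-0.0015,0.002,0.22,0,0,0],[-0.0015,0.002,0.228,0,0,0],[-0.0015,0.002,0.228,0,0,0]]'
python3 -m pendant '[[0,0,0,0,0,0],[0,0,0,0,0,0],[0,0,0,0,0,0],[0,0,0,0,0,0],[0,0,0,0,0,0],[0,0,0,0,0,0],[0,0,0,0,0,0]]' 0.03 25
python3 - <<'E'
from h import *
c=dict(np.load("pics/w2.npz"));V=c["frame"].max(2);m=(V<75)
roi=np.zeros_like(m);roi[40:122,215:300]=1
m=cv2.morphologyEx((m&roi).astype(np.uint8),cv2.MORPH_CLOSE,np.ones((5,5)));comps(c,m,.003,200)
# pointer from w2
P=cloud(c);z=P[...,2];m=(abs(z-.077)<.008)&(P[...,1]>.1);m[240:]=0;m[:,:120]=0;comps(c,m,.0785,6)
Q=P[m];i=Q[:,0].argsort()[:4];print(Q[i].round(4).tolist())
E
```

```text
time_s: 6.2
tcp_pos: [0.5066, 0.2131, 0.0208]
eef_rot: [179.8, -0.2, -90.0]
contact_force: [-0.9, -0.3, 0.6]
gripper_width: 0.0875
gripper_force: 0.0
time_s: 6.78
tcp_pos: [0.5082, 0.215, 0.0233]
eef_rot: [-180.0, 0.0, -90.0]
contact_force: [-2.3, 0.6, 6.7]
gripper_width: 0.0536
gripper_force: 25.0
 px [258.9  81.5] n 4121 rect mm [588.9  91.4  78.8  78.    1.7] mean [589.1  90.5]
 px [370. 105.] n 134 rect mm [457.4 122.6  14.8  44.8  34.2] mean [459.7 123.3]
 px [395.9 117.3] n 9 rect mm [431.8 135.6   6.5   1.2  13.7] mean [432.  135.6]
 px [164.4 127.8] n 521 rect mm [672.9 147.1  18.1  76.7  87.2] mean [677.6 146.3]
 px [136.6 133.8] n 20 rect mm [707.5 152.6   9.1   2.8   6.8] mean [708.1 152.5]
[[0.43, 0.1344, 0.0833], [0.4306, 0.1354, 0.0819], [0.4323, 0.1354, 0.0845], [0.4326, 0.1364, 0.082]]
```

```bash
python3 -m pendant '[[0,0,-0.03,0,0,0],[0,-0.01,-0.055,0,0,0],[0.025,-0.025,-0.06,0,0,0],[0.055,-0.04,-0.06,0,0,0],[0.09,-0.045,-0.06,0,0,0],[0.115,-0.06,-0.06,0,0,0],[0.1235,-0.081,-0.055,0,0,0],[0.1235,-0.081,-0.03,0,0,0],[0.1235,-0.081,-0.012,0,0,0],[0.1235,-0.081,-0.003,0,0,0],[0.1235,-0.081,0,0,0,0],[0.1235,-0.081,0,0,0,0]]'
python3 -m pendant '[[0,0,0,0,0,0],[0,0,0,0,0,0],[0,0,0,0,0,0],[0,0,0,0,0,0],[0,0,-0.01,0,0,0],[0,0,-0.04,0,0,0],[0,0,-0.08,0,0,0],[0,0,-0.12,0,0,0],[0,0,-0.16,0,0,0],[0.02,0,-0.2,0,0,0],[0.02,0,-0.2,0,0,0]]' 0.088
python3 - <<'E'
from plant import r
from h import *
c=r.capture("wrist"); np.savez("pics/w3.npz",**c); cv2.imwrite("pics/w3.png",c["frame"][:,:,::-1]); print(r.get_state()["tcp_pos"])
P=cloud(c);z=P[...,2];V=c["frame"].max(2)
roi=np.zeros_like(V,bool);roi[:240,100:480]=1
for nm,m,zz in [("rim",(abs(z-.053)<.004)&(abs(P[...,1]-.09)<.05)&(abs(P[...,0]-.59)<.05),.053),("cap",(abs(z-.115)<.006),.115),("plate",abs(z-.082)<.005,.082)]:
    print(nm);comps(c,m&roi,zz,10)
E
```

```text
time_s: 7.78
tcp_pos: [0.5884, 0.0909, 0.0226]
eef_rot: [179.9, -0.1, -89.9]
contact_force: [0.4, -0.1, -2.0]
gripper_width: 0.0535
gripper_force: 25.0
time_s: 8.7
tcp_pos: [0.5924, 0.0706, 0.232]
eef_rot: [-179.3, 0.1, -89.9]
contact_force: [1.9, 1.2, 1.3]
gripper_width: 0.0874
gripper_force: 0.0
[0.59138079 0.0709327  0.22906093]
rim
 px [325.6 205.3] n 389 rect mm [5.899e+02 9.060e+01 5.250e+01 5.290e+01 3.000e-01] mean [589.8  90.6]
cap
 px [191.5 151.7] n 2220 rect mm [7.123e+02 2.490e+01 4.870e+01 4.680e+01 1.000e-01] mean [712.3  24.3]
 px [466.7 229.2] n 399 rect mm [4.547e+02 9.620e+01 2.480e+01 2.230e+01 3.000e-01] mean [454.   97.3]
plate
 px [328.   63.2] n 7984 rect mm [588.6 -52.2 114.   60.   87.1] mean [588.4 -54.7]
 px [221.6 144.6] n 286 rect mm [701.1  19.8  29.2  53.3  21.7] mean [695.4  19.8]
 px [451.5 217.7] n 305 rect mm [452.6  97.   50.3  22.9  39.5] mean [455.4  96. ]
```

View pics/w3.png

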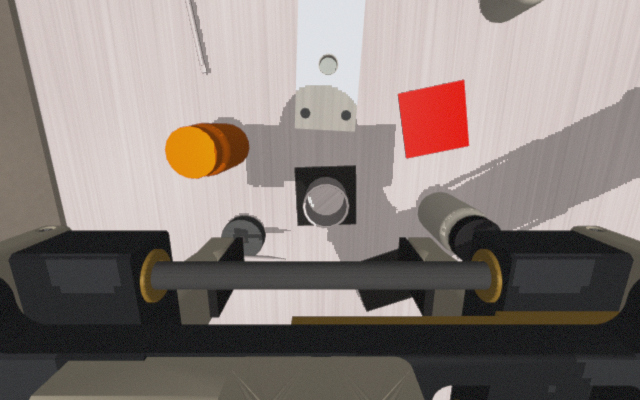

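The pot stands upright in the middle of mat_under at (326,205). Next is the canister.

```bash
python3 -m pendant '[[-0.01,0.038,0,0,0,0],[-0.02,0.076,0,0,0,0],[-0.03,0.114,0,0,0,0],[-0.04,0.142,0,0,0,0],[-0.04,0.148,0.02,0,0,0],[-0.04,0.148,0.055,0,0,0],[-0.04,0.148,0.095,0,0,0],[-0.04,0.148,0.135,0,0,0],[-0.04,0.148,0.16,0,0,0],[-0.04,0.148,0.167,0,0,0],[-0.04,0.148,0.167,0,0,0]]'
python3 -m pendant '[[0,0,0,0,0,0],[0,0,0,0,0,0],[0,0,0,0,0,0],[0,0,0,0,0,0],[0,0,0,0,0,0],[0,0,0,0,0,0],[0,0,0,0,0,0]]' 0.03 30
python3 -m pendant '[[0,0,-0.02,0,0,0],[0,0,-0.035,0,0,0],[-0.02,-0.015,-0.035,0,0,0],[-0.05,-0.035,-0.035,0,0,0],[-0.08,-0.052,-0.035,0,0,0],[-0.097,-0.062,-0.035,0,0,0],[-0.103,-0.0643,-0.03,0,0,0],[-0.103,-0.0643,-0.015,0,0,0],[-0.103,-0.0643,-0.006,0,0,0],[-0.103,-0.0643,-0.003,0,0,0],[-0.103,-0.0643,-0.003,0,0,0]]'
```

```text
time_s: 9.67
tcp_pos: [0.4399, 0.1104, 0.0542]
eef_rot: [179.8, -0.2, -90.0]
contact_force: [-0.3, -0.4, 0.8]
gripper_width: 0.0876
gripper_force: 0.0
time_s: 10.25
tcp_pos: [0.4412, 0.1114, 0.0561]
eef_rot: [-180.0, 0.0, -90.0]
contact_force: [-2.6, 0.6, 6.0]
gripper_width: 0.0532
gripper_force: 30.0
time_s: 11.17
tcp_pos: [0.5042, 0.2136, 0.0585]
eef_rot: [179.9, -0.1, -90.0]
contact_force: [-1.4, 1.4, 0.5]
gripper_width: 0.0533
gripper_force: 30.0
```

```bash
python3 -m pendant '[[0,0,0,0,0,0],[0,0,0,0,0,0],[0,0,0,0,0,0],[0,0,0,0,0,0],[0,0,-0.01,0,0,0],[0,0,-0.04,0,0,0],[0,0,-0.08,0,0,0],[0,0,-0.12,0,0,0],[0,0,-0.16,0,0,0],[0,0,-0.2,0,0,0],[0,0,-0.2,0,0,0]]' 0.088
python3 - <<'E'
from plant import r
from h import *
c=r.capture("wrist"); np.savez("pics/w4.npz",**c); print(r.get_state()["tcp_pos"])
P=cloud(c);z=P[...,2];V=c["frame"].max(2)
roi=np.zeros_like(V,bool);roi[:240,100:480]=1
for nm,m,zz in [("cap",(abs(z-.118)<.006),.118),("mat",(V<60)&(abs(z-.003)<.008)&(P[...,1]>.15)&(P[...,0]<.56),.003)]:
    print(nm);comps(c,m&roi,zz,50)
E
```

```text
time_s: 12.08
tcp_pos: [0.5088, 0.2157, 0.2686]
eef_rot: [-179.3, 0.4, -89.9]
contact_force: [1.5, 0.6, 0.9]
gripper_width: 0.0877
gripper_force: 0.0
[0.50734729 0.21538553 0.26454403]
cap
 px [110.1   6.9] n 338 rect mm [701.4  43.8  12.8  24.3  89.8] mean [703.   42.9]
 px [135.8 124.5] n 71 rect mm [696.3 145.9   8.9   8.7   0. ] mean [696.2 145.9]
 px [327.2 189.8] n 1577 rect mm [5.048e+02 2.125e+02 4.640e+01 4.720e+01 3.000e-01] mean [504.7 212. ]
mat
 px [326.2 161.9] n 1132 rect mm [505.4 214.2  77.8  78.1  20.5] mean [505.  196.6]
```

```bash
python3 - <<'E'
from h import *
from plant import r
S=[dict(np.load("pics/scene0.npz"))]+[r.capture("scene") for _ in range(3)]
for c in S:
    P=cloud(c);z=P[...,2];x,y=P[...,0],P[...,1]
    m=(z>.012)&(z<.06)&(x>.58)&(x<.64)&(y>-.25)&(y<.0)
    Q=P[m]; l=cv2.fitLine(Q[:,:2].astype(np.float32),cv2.DIST_HUBER,0,.01,.01).ravel()
    print("riser yaw",np.degrees(np.arctan2(abs(l[1]),l[0]*np.sign(l[1]))).round(2),"pt",l[2:].round(4),"y range",np.percentile(Q[:,1],[0,1,99,100]).round(4),len(Q))
for w in ("w1","w2","w4"):
    c=dict(np.load(f"pics/{w}.npz"));P=cloud(c);z=P[...,2]
    m=(abs(z-.0775)<.004)&(abs(P[...,1]-.145)<.015)&(P[...,0]>.625)&(P[...,0]<.69);m[236:]=0
    ys,xs=np.where(m);Q=ray(c,np.c_[xs,ys],.0775)[:,:2]; l=cv2.fitLine((Q*1000).astype(np.float32),cv2.DIST_HUBER,0,.01,.01).ravel()
    t=Q[Q[:,0]<Q[:,0].min()+.008]; print(w,"pointer dir",np.degrees(np.arctan(l[1]/l[0])).round(2),"xmin",Q[:,0].min().round(4),"tip y",t[:,1].mean().round(4))
E
```

```text
riser yaw 87.76 pt [ 0.6086 -0.1268] y range [-0.2161 -0.2154 -0.0187 -0.0163] 1399
riser yaw 87.73 pt [ 0.6101 -0.0875] y range [-0.2162 -0.2155 -0.0195 -0.0167] 1405
riser yaw 87.65 pt [ 0.6086 -0.1239] y range [-0.2161 -0.2156 -0.0192 -0.0163] 1402
riser yaw 87.57 pt [ 0.6085 -0.1281] y range [-0.2162 -0.2156 -0.0194 -0.0162] 1397
w1 pointer dir -0.87 xmin 0.6354 tip y 0.1472
w2 pointer dir -1.94 xmin 0.6349 tip y 0.148
w4 pointer dir -2.09 xmin 0.6346 tip y 0.1479
```

```bash
python3 -m pendant '[[0.04,-0.007,0,0,0,0],[0.08,-0.014,0,0,0,0],[0.12,-0.021,0,0,0,0],[0.16,-0.028,0,0,0,0],[0.2,-0.035,0,0,0,0],[0.24,-0.042,0,0,0,0],[0.28,-0.05,0,0,0,1],[0.32,-0.057,0,0,0,2],[0.36,-0.064,0,0,0,2.5],[0.4,-0.071,0,0,0,2.5],[0.4345,-0.077,0,0,0,2.5],[0.4345,-0.077,0,0,0,2.5]]'
python3 - <<'E'
from plant import r
from h import *
c=r.capture("wrist"); np.savez("pics/w5.npz",**c); print(r.get_state()["tcp_pos"],r.get_state()["eef_rot"])
P=cloud(c);z=P[...,2]
roi=np.zeros_like(z,bool);roi[:238,200:450]=1
for nm,m,zz in [("lug",(abs(z-.124)<.006),.124),("plate",(abs(z-.082)<.005),.082)]:
    print(nm);comps(c,m&roi,zz,50)
print(np.round(P[225:240:4,300:350:10,2],3))
t=r.capture("top");P=cloud(t);m=(abs(P[...,2]-.082)<.005)&(abs(P[...,0]-.59)<.05)&(P[...,1]<.03);comps(t,m,.082,40)
E
```

```text
time_s: 13.28
tcp_pos: [0.5818, -0.2254, 0.2558]
eef_rot: [179.7, -0.1, -92.7]
contact_force: [0.3, 1.3, 0.4]
gripper_width: 0.0875
gripper_force: 0.0
[ 0.58154558 -0.22317679  0.25584457] [ 1.79732135e+02 -9.55167989e-04 -9.27305700e+01]
lug
 px [322.5 202.5] n 471 rect mm [ 580.4 -221.1   29.8   15.1   87.2] mean [ 580.4 -221.1]
plate
 px [322.3 205. ] n 2883 rect mm [ 580.7 -207.3   76.9   59.9   87.2] mean [ 580.9 -207.3]
[[0.082 0.081 0.082 0.082 0.082]
 [0.081 0.082 0.083 0.081 0.081]
 [0.084 0.082 0.082 0.082 0.082]
 [0.081 0.082 0.082 0.083 0.083]]
 px [337.3 194.9] n 1544 rect mm [ 584.8 -141.5  179.3   60.8   87.1] mean [ 585.4 -138.4]
```

```bash
python3 -m pendant '[[0,0.0013,0.04,0,0,0.35],[0,0.0013,0.08,0,0,0.35],[0,0.0013,0.115,0,0,0.35],[0,0.0013,0.145,0,0,0.35],[0,0.0013,0.163,0,0,0.35],[0,0.0013,0.169,0,0,0.35],[0,0.0013,0.169,0,0,0.35],[0,0.0013,0.169,0,0,0.35],[0,0.0013,0.169,0,0,0.35]]'
python3 -m pendant '[[0,0,0,0,0,0],[0,0,0,0,0,0],[0,0,0,0,0,0],[0,0,0,0,0,0],[0,0,0,0,0,0],[0,0,0,0,0,0],[0,0,0,0,0,0],[0,0,0,0,0,0],[0,0,0,0,0,0],[0,0,0,0,0,0]]' 0.005 50
```

```text
time_s: 14.13
tcp_pos: [0.5824, -0.2199, 0.0912]
eef_rot: [-179.9, -0.0, -92.8]
contact_force: [-0.4, -0.1, -0.4]
gripper_width: 0.0875
gripper_force: 0.0
time_s: 14.97
tcp_pos: [0.5812, -0.2201, 0.0895]
eef_rot: [180.0, -0.0, -92.8]
contact_force: [0.1, 0.8, -0.4]
gripper_width: 0.0265
gripper_force: 0.0
```

```bash
python3 -m pendant '[[0,0,0,0,0,0],[0,0,0,0,0,0],[0,0,0,0,0,0],[0,0,0,0,0,0],[0,0,0,0,0,0],[0,0,0,0,0,0]]'
```

```text
time_s: 15.47
tcp_pos: [0.5809, -0.2201, 0.0895]
eef_rot: [180.0, 0.0, -92.8]
contact_force: [-2.5, -0.7, 1.9]
gripper_width: 0.0157
gripper_force: 50.0
```

```bash
python3 -m pendant '[[-0.006,0,0,0,0,0],[-0.018,0,0,0,0,0],[-0.03,0,0,0,0,0],[-0.042,0,0,0,0,0],[-0.054,0,0,0,0,0],[-0.066,0,0,0,0,0],[-0.078,0.001,0,0,0,0],[-0.09,0.001,0,0,0,0],[-0.102,0.001,0,0,0,0],[-0.112,0.001,0,0,0,0],[-0.12,0.001,0,0,0,0],[-0.12,0.001,0,0,0,0]]'
python3 -m pendant '[[-0.006,0,0,0,0,0],[-0.012,0,0,0,0,0],[-0.018,0,0,0,0,0],[-0.022,0,0,0,0,0],[-0.0235,0,0,0,0,0],[-0.0235,0,0,0,0,0],[-0.0235,0,0,0,0,0]]'
python3 - <<'E'
from plant import r
from h import *
print(r.get_state()["tcp_pos"])
for n in ("top","scene","wrist"):
    c=r.capture(n); np.savez(f"pics/{n}6.npz",**c)
    P=cloud(c);z=P[...,2];m=(abs(z-.082)<.005)&(abs(P[...,0]-.59)<.06)&(P[...,1]<.2);
    if n=="wrist": m[:]=0
    print(n);comps(c,m,.082,40)
a=dict(np.load("pics/top6.npz"))["frame"][130:230,190:340];b=dict(np.load("pics/scene6.npz"))["frame"][150:250,290:490]
cv2.imwrite("pics/e6.png",np.vstack([cv2.resize(a,(600,400)),cv2.resize(b,(600,300))[0:200]])[:,:,::-1])
E
```

```text
time_s: 16.47
tcp_pos: [0.5863, -0.0984, 0.0895]
eef_rot: [-180.0, 0.0, -92.8]
contact_force: [-0.9, 1.6, -1.3]
gripper_width: 0.0154
gripper_force: 50.0
time_s: 17.05
tcp_pos: [0.5874, -0.0763, 0.0895]
eef_rot: [-180.0, 0.0, -92.8]
contact_force: [0.2, 1.3, -1.4]
gripper_width: 0.0158
gripper_force: 50.0
[ 0.58735701 -0.07629791  0.08950259]
top
 px [270.9 198.2] n 603 rect mm [583.7  45.  153.6  39.9  87.6] mean [577.9  26.1]
scene
 px [369.3 203.6] n 1321 rect mm [598.8  21.1 251.3  66.6  87.5] mean [601.1  24.7]
wrist
```

View pics/e6.png

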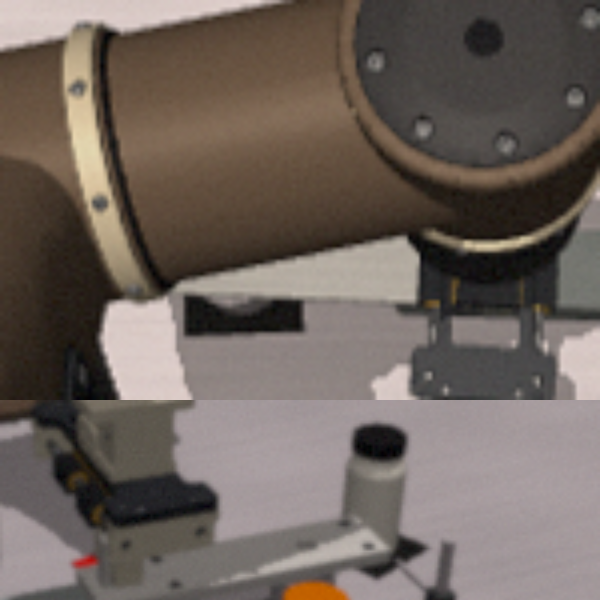

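The combined view shows the plate held on the riser over mat_under. The canister is standing at the right and the pointer comes in beside the plate's end at about (400,565) in the lower crop. Now I work out the remaining offset.

```bash
python3 - <<'E'
from h import *
u=np.array([np.cos(np.radians(87.7)),np.sin(np.radians(87.7))]);v=np.array([-u[1],u[0]])
def show(c,n,m,zz,side):
    ys,xs=np.where(m);Q=ray(c,np.c_[xs,ys],zz)[:,:2];a=Q@u*1000;b=Q@v*1000
    if side=="end":
        o=[]
        for lo in np.arange(np.floor(b.min()),b.max(),3):
            k=(b>=lo)&(b<lo+3)
            if k.sum()>3:o.append((int(lo),a[k].max().round(1)))
        print(n,"end",o)
    else: 
        o=[(int(lo),a[(b>=lo)&(b<lo+8)].mean().round(1),int(((b>=lo)&(b<lo+8)).sum())) for lo in np.arange(b.min(),b.max(),8)]
        print(n,"ptr max v",b.max().round(1),o[::-1])
for n in ("top","scene"):
    c=dict(np.load(f"pics/{n}6.npz"));P=cloud(c);z=P[...,2]
    m=(abs(z-.082)<.005)&(abs(P[...,0]-.59)<.05)&(P[...,1]<.2)&(P[...,1]>.0);show(c,n,m,.082,"end")
    for k in ("0","6"):
        c=dict(np.load(f"pics/{n}{k}.npz"));P=cloud(c);z=P[...,2]
        m=(abs(z-.0765)<.006)&(abs(P[...,1]-.145)<.012)&(P[...,0]>.632)&(P[...,0]<.685)
        if m.sum()>5: show(c,n+k,m,.078,"p")
E
```

```text
top end [(-596, np.float64(35.1)), (-593, np.float64(47.4)), (-590, np.float64(57.2)), (-587, np.float64(69.5)), (-584, np.float64(81.7)), (-581, np.float64(94.0)), (-578, np.float64(106.3)), (-575, np.float64(118.6)), (-572, np.float64(130.8)), (-569, np.float64(140.4)), (-566, np.float64(145.2)), (-563, np.float64(112.8))]
top0 ptr max v -631.6 [(-638, np.float64(172.6), 5), (-646, np.float64(172.9), 6), (-654, np.float64(171.8), 8), (-662, np.float64(172.7), 9), (-670, np.float64(173.2), 9), (-678, np.float64(172.4), 7)]
scene end [(-631, np.float64(160.7)), (-628, np.float64(167.7)), (-625, np.float64(170.2)), (-622, np.float64(167.9)), (-619, np.float64(170.4)), (-616, np.float64(165.8)), (-613, np.float64(170.6)), (-610, np.float64(170.8)), (-607, np.float64(168.5)), (-604, np.float64(168.7)), (-601, np.float64(166.3)), (-598, np.float64(168.9)), (-595, np.float64(164.2)), (-592, np.float64(169.1)), (-589, np.float64(164.4)), (-586, np.float64(169.3)), (-583, np.float64(169.5)), (-580, np.float64(167.1)), (-577, np.float64(169.7)), (-574, np.float64(167.3)), (-571, np.float64(169.9)), (-568, np.float64(165.1)), (-565, np.float64(158.0))]
scene0 ptr max v -635.7 [(-637, np.float64(171.1), 1), (-645, np.float64(170.3), 5), (-653, np.float64(171.9), 5), (-661, np.float64(171.4), 8), (-669, np.float64(170.3), 6), (-677, np.float64(170.9), 7)]
scene6 ptr max v -635.7 [(-642, np.float64(170.9), 4), (-650, np.float64(170.1), 4), (-658, np.float64(172.0), 7), (-666, np.float64(171.2), 8), (-674, np.float64(170.1), 6), (-682, np.float64(169.9), 5)]
```

```bash
python3 -m pendant '[[-0.001,0,0,0,0,0],[-0.0015,0,0,0,0,0],[-0.0015,0,0,0,0,0],[-0.0015,0,0,0,0,0],[-0.0015,0,0,0,0,0],[-0.0015,0,0,0,0,0]]'
python3 - <<'E'
from plant import r
from h import *
c=r.capture("scene")
cv2.imwrite("pics/f7.png",cv2.resize(c["frame"][150:270,260:460],(800,480))[:,:,::-1])
s=r.get_state();print(s["tcp_pos"],s["contact_force"],s["moment"])
P=cloud(c);z=P[...,2];m=(abs(z-.082)<.005)&(abs(P[...,0]-.6)<.035)&(P[...,1]<.2)&(P[...,1]>.06);ys,xs=np.where(m)
k=P[m];print("height along y",[(y,np.median(k[abs(k[:,1]-y)<.015,2]).round(4)) for y in (.07,.1,.13)])
E
```

```text
time_s: 17.7
tcp_pos: [0.5874, -0.0754, 0.0896]
eef_rot: [-180.0, -0.0, -92.8]
contact_force: [0.0, -1.6, -1.1]
gripper_width: 0.0158
gripper_force: 50.0
[ 0.58736729 -0.07536661  0.08959581] [ 0.99315671 -2.29522262 -1.36221857] [-1.02057049  0.02511082 -0.00192796]
height along y [(0.07, np.float64(0.0807)), (0.1, np.float64(0.0804)), (0.13, np.float64(0.0806))]
```

View pics/f7.png

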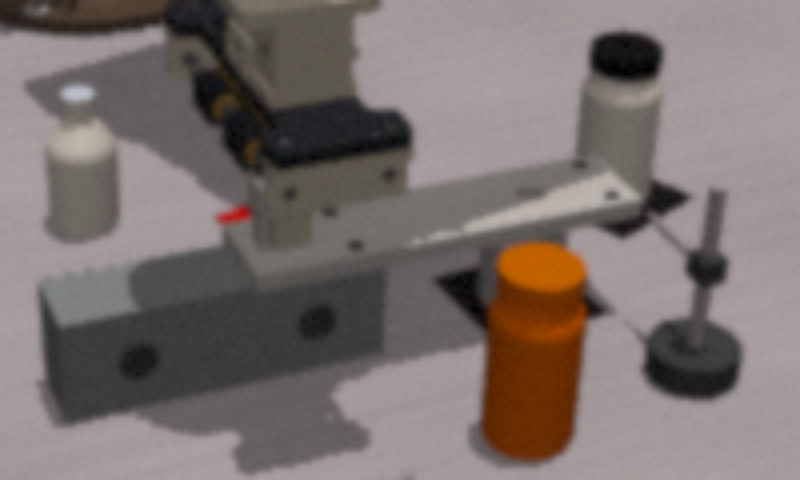

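The plate is level on the riser with its outer end at the pointer tip (~(640,205)). The pot stands beneath it and the canister stands on the side mat.

```bash
python3 -c "
from plant import r
print(r.close_job())"
```

```text
the job is handed in; nothing more can be done
None
```

I swapped the pot and canister, each upright and within about 2 mm of its mat's centre, then slid the plate out over the pot to within about 1 mm of the pointer tip; it is still gripped, level and on the riser, and I handed the job in at about 18 s.

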